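# Put the turning head in gear

## Robot

A 6-joint arm with a two-finger parallel gripper is mounted at the origin on the work surface. World frame = base frame: x ahead of the robot, y to its left, z up, the work surface at z = 0. Lengths are in m, angles in rad, forces in N, time in s.
With the tool pointing down it reaches from about 0.225 to 0.725 m from the base axis. Payload 3.1 kg.
Tool frame: the origin (TCP) lies on the front face of the gripper's body, between the roots of the fingers; the fingertips stand 73 mm ahead of it and the grasp point (between the pads) lies 54 mm ahead of it; z points along the fingers, y is the line along which they close (so a half turn about z gives the same grasp; the last joint's range is limited). The gripper opens to 85 mm and grips with 20 to 120 N. Pads are 22 mm wide; open, the fingers measure 114 mm over their backs; the gripper's body (76 mm by 85 mm) begins 54 mm behind the grasp point. The pads swing forward as they close: fully open they stand 13 mm farther back than shut.
Start: joints at [1.205, 0.048, 0.099, 1.622, 0, 1.443], TCP at [0.124, 0.51, 0.304] pointing down, gripper open.
Joint ranges: [-2.91, 2.91], [-0.99, 1.94], [-1.21, 1.42], [-2.12, 2.29], [-1.49, 1.47], [-3.14, 3.14]. Speed limits (rad/s): [2.79, 2.79, 3.14, 3.14, 3.14, 3.14].

## Interface

Orientations are given as a rotation vector (axis times angle).
In Python, from workcell import telemetry, imaging, bot gives the robot as it stands.
- The arm moves only by the tool move_arm, never from a script. Its argument "targets" is a list that holds one entry, the list of rows, each a list of 7 numbers: the shift along the tool's x, y, z in cm, then the turn, a rotation vector about the tool's x, y, z in rad, then the finger opening in cm, from 0 to 8.54. A call has 1 to 8 rows; each row shifts and turns the commanded pose from where the row before left it, along the tool's axes as they then stand; what a row does not reach is not made up. A row lasts 1/8 s, in which the tool goes at most 62.5 mm and 10.7 degrees, less where a joint would pass 70% of its speed; a pose out of reach is approached as far as the arm can. A call with a gripper value outside its range is refused whole. The fingers move at their own pace and stop on an object; the grip force is fixed at half the most. Time passes only in rows, so rows that do not move let the fingers close. It gives the time, the measured TCP pose, the force, the opening and the grip force at its end, in the units of the state.
- telemetry.observe(): the state, without advancing time (a new reading comes with each control period).
- imaging.snapshot(name): name is "scene" or "top" or "wrist"; returns a dict with "pixels" (400x640x3 uint8, red, green, blue), "fx", "fy", "cx", "cy" (pixels), "world_from_camera" (4x4, takes a point from camera to world coordinates). Camera axes: x right, y up, looking along -z (the intrinsics and any distortion apply to the point x, -y, -z); pixel columns grow to the right and rows downward; lengths in m; the calibration is good to about 2 mm. A picture is of the moment at which its call begins. There is no depth.
- bot.close_job(): hands the job in; it is judged then, once.
The state is a dict: "clock": time; "joint_pos": joint angles; "qd": joint speeds; "joint_efforts": joint torques, N m; "tool_pos": TCP position; "eef_rot": TCP orientation; "contact_force": force on the tool from outside, world axes, zero at the start; "torque": the same for the moment, N m; "grip_width": finger opening in m; "grip_force": force on a finger pad.
Only numpy, scipy, OpenCV 4.12 (cv2) and the standard library are available. Lean on these libraries where they do the work, as an engineer would, in place of code of your own. Each camera call takes 0.05 s, during which the arm holds its last target. There are 200 camera calls.

## Task

The turning head's gear selector is in neutral. Pull its sprung knob outward over the neutral gate, turn it counter-clockwise to the gear notch that the lug on the bezel ring roughly marks, and let it drop all the way home in the notch, so that its round skirt is about flush with the bezel ring; then let go, leaving the bowl, gouge, mallet and wood blank where they lie.

Things in the scene. Friction and masses are not known exactly. Their poses are not given: they have to be found in the camera images.
- dial_face (a point): Centre of the selector's fixed aluminium face (180 x 190 mm, 118 mm above the bench, tilted 20 deg towards the robot's side), on the knob's axis. z straight out along that axis (pull direction); x up the slope, where the knob's pointer stands in neutral; y left. A fixed wooden drum (radius 98 mm, top 209 mm above the bench) stands 255 mm away along +y.
- knob_grip (a point): Centre of the black bar grip, on the axis, 46 mm out from dial_face when joint pull is 0. Parallel-sided bar: x from -38 to 34 mm, 24 mm wide (y), 38 mm tall (19 either way of this point); a 10 mm wide pointer nose at +x reaches x = 58. z outward. Round skirt under the bar: radius 49, 8 mm thick. Turns easily (under 0.1 N m), stays where left.
- pull (a joint): How far the knob stands out along dial z, m: 0 fully home in the gear notch (skirt's top 27 mm from the face, about flush with the 26 mm tall bezel ring), 0.008 in neutral and on the flat track, 0.018 clears the neutral gate, 0.026 outer stop. The spring draws it in with 8 N in neutral, 11 N at 0.020, plus 2 N weight.
- turn (a joint): Pointer angle about dial z, rad, counter-clockwise positive seen from outside; 0 mid neutral. Gate steps hold it within 0.1 of 0 unless pulled out; past 0.6 a flat greased track runs to the stop at 2.4: there it may be released, and turned without pulling. One hidden notch in the track, 8 mm deep, 0.08 play each way: the spring drops the knob in if nothing holds it up.
- lug (a point): Top of the dark steel lug (28 x 14 x 30 mm) outside the fixed dark bezel ring (outer radius 64, 26 mm tall); 76 mm from the knob's axis, 30 mm out from the face; x points away from the axis. It stands 1.1 to 1.75 rad counter-clockwise of neutral. It marks the notch roughly: the pointer is within about 0.3 rad either side of it when the knob drops; the place must be felt.
- bowl_mid (a point): Bystander: small turned wooden bowl, 120 mm across, 55 mm tall; its centre.
- gouge_grip (a point): Bystander: turning gouge with wooden handle, 240 mm long, lying on the bench; middle of the handle.
- mallet_grip (a point): Bystander: wooden mallet, 240 mm long, lying on the bench; middle of the handle.
- blank_center (a point): Bystander: round wood blank, 110 mm across, 50 mm tall; its centre.

How it is judged:
By the outcome, as a careful person would: the job done as asked, in the order asked, and still so for the second after the job is handed in, with the robot touching nothing.
It also fails if it takes over 45 s, if anything falls off the work surface, if the arm or the gripper's body presses on something with over 40 N, if the wrist force passes 120 N, or if a joint passes its speed limit or range.

## Working session

There is one attempt and no reset: what is moved stays moved. The work goes in short steps, Python scripts to look and compute and a tool call to move; the robot and the scene stay as the last step left them, time stands still between calls to the robot, and variables do not carry over. Pictures are saved under pics/ and viewed, at most 10 in all, crops included, and the job is handed in when it is done.

Besides the shell and the picture viewer there is one more tool, called after ">>>" as name(argument=value, ...), one argument or row to a line, values as JSON. move_arm: Moves the arm, as the interface text tells. Its arguments: {"type":"object","properties":{"targets":{"type":"array","items":{"type":"array","items":{"type":"array","items":{"type":"number"}}}}},"required":["targets"]}

```bash
mkdir -p pics; python3 - <<'E'
from workcell import telemetry, imaging, bot
import cv2,numpy as np
s=telemetry.observe()
for k,v in s.items(): print(k,np.round(v,4))
for n in("scene","top","wrist"):
    p=imaging.snapshot(n); np.savez(f'pics/{n}0.npz',**p)
    cv2.imwrite(f'pics/{n}0.png',p["pixels"][:,:,::-1])
    print(n,p["fx"],p["fy"],p["cx"],p["cy"],[k for k in p]);print(np.round(p["world_from_camera"],3))
E
```

```text
clock 0.0
joint_pos [ 1.2052  0.0487  0.0976  1.622  -0.      1.443 ]
qd [ 0.0006  0.0012 -0.0008 -0.0003  0.0016  0.0017]
joint_efforts [-2.00000e-04 -3.38780e+01  3.20016e+01  2.04000e-02 -3.00000e-04
  0.00000e+00]
tool_pos [0.1235 0.5098 0.3027]
eef_rot [-0.3726 -3.1189  0.0036]
contact_force [0.9218 0.1809 0.0643]
torque [-0.0051 -0.0377  0.0178]
grip_force 0.0
grip_width 0.0857
scene 430.54222403420675 430.54222403420675 319.1329394209217 194.921526343573 ['pixels', 'fx', 'fy', 'cx', 'cy', 'world_from_camera']
[[-0.213 -0.66   0.72   1.164]
 [ 0.977 -0.157  0.146  0.097]
 [ 0.016  0.735  0.678  0.667]
 [ 0.     0.     0.     1.   ]]
top 366.1970417718222 366.1970417718222 318.23918672543886 203.72907300236875 ['pixels', 'fx', 'fy', 'cx', 'cy', 'world_from_camera']
[[-0.014  0.998 -0.062  0.534]
 [-1.    -0.013  0.014 -0.02 ]
 [ 0.013  0.062  0.998  0.825]
 [ 0.     0.     0.     1.   ]]
wrist 281.482944630539 281.482944630539 320.6338229253973 200.00421156143807 ['pixels', 'fx', 'fy', 'cx', 'cy', 'world_from_camera']
[[ 0.236 -0.93  -0.282  0.052]
 [ 0.972  0.225  0.07   0.527]
 [-0.001 -0.29   0.957  0.373]
 [ 0.     0.     0.     1.   ]]
```

View pics/scene0.png

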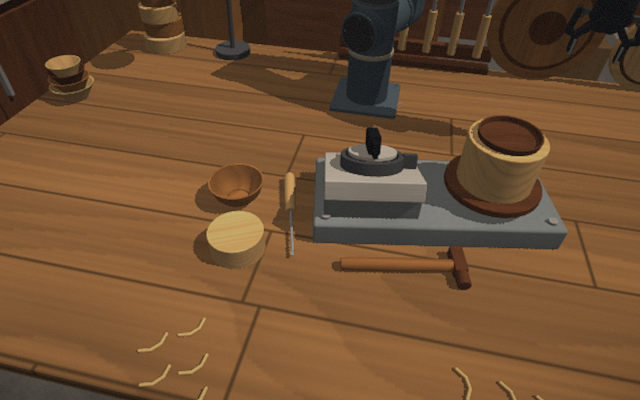

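View pics/top0.png

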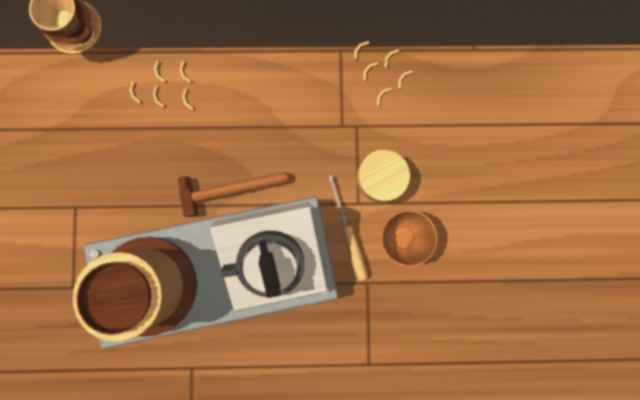

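The scene picture shows the selector at about (373,170) and the drum at (505,160). The top view shows the knob at (268,268), its pointer at (264,240) and the lug at (229,270). The bystanders are off to the right and beyond. I'll crop in for the fit.

```bash
python3 - <<'E'
import cv2,numpy as np
a=cv2.imread('pics/top0.png')[195:310,205:345]; b=cv2.imread('pics/scene0.png')[115:225,310:435]
f=lambda i:cv2.resize(i,None,fx=5,fy=5,interpolation=cv2.INTER_CUBIC)
cv2.imwrite('pics/topc.png',f(a));cv2.imwrite('pics/scenec.png',f(b))
E
```

```text
(no output)
```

View pics/topc.png

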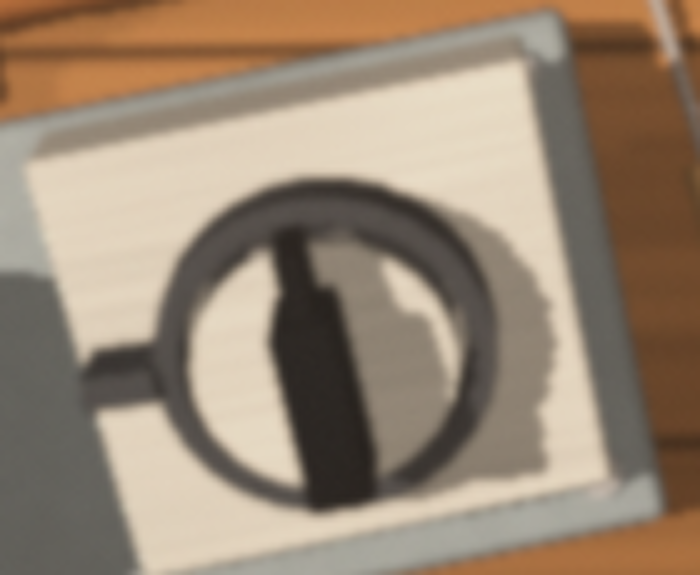

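View pics/scenec.png

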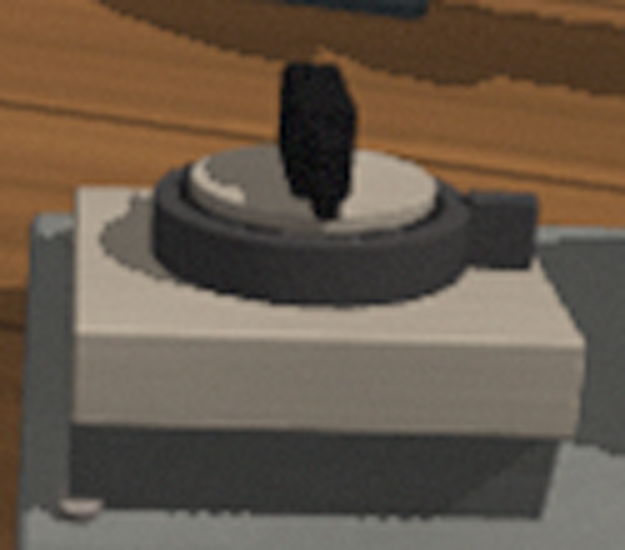

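```bash
cat > h.py <<'E'
import numpy as np
from scipy.spatial.transform import Rotation as R
def cam(n):
    d=np.load(f'pics/{n}.npz'); return d
def proj(d,P):
    W=d['world_from_camera']; p=(np.atleast_2d(P)-W[:3,3])@W[:3,:3]
    return np.c_[d['cx']+d['fx']*p[:,0]/-p[:,2], d['cy']-d['fy']*p[:,1]/-p[:,2]]
def dial(q): # x,y,yaw -> origin, rotation (cols x up slope,y left,z out)
    return np.array([q[0],q[1],.118]), (R.from_euler('z',q[2])*R.from_euler('y',-np.radians(20))).as_matrix()
E
cat > fit.py <<'E'
from h import *
from scipy.optimize import least_squares
T,S=cam('top0'),cam('scene0')
tp=np.array([[525,58],[28,158],[610,482],[148,573],[310,508],[378,497]])
to=np.array([[90,-95,0],[90,95,0],[-90,-95,0],[-90,95,0],[-38,12,73],[-38,-12,73]])/1e3
sp=np.array([[78,335],[583,345],[78,188]]); so=np.array([[90,-95,0],[90,95,0],[-90,-95,0]])/1e3
cp=lambda p,o:(p+.5)/5-.5+o
tp=cp(tp,[205,195]); sp=cp(sp,[310,115])
lug=cp(np.array([[92,380],[90,408]]),[205,195])
def res(q):
    o,M=dial(q); a=q[3]; r=np.array([np.cos(a),np.sin(a),0]); t=np.array([-r[1],r[0],0])
    L=np.array([.090*r-.007*t,.090*r+.007*t])+[0,0,.03]
    return np.r_[proj(T,o+to@M.T)-tp,proj(S,o+so@M.T)-sp,proj(T,o+L@M.T)-lug]
s=least_squares(lambda q:res(q).ravel(),[.4,.1,-.2,1.4],loss='soft_l1')
print(s.x); print(np.round(res(s.x),1)); o,M=dial(s.x); print(M)
print('grip neutral',o+M[:,2]*.054)
E
python3 fit.py
```

```text
[0.47326846 0.06243483 0.18688746 1.52253401]
[[ 0.8 -1.2]
 [-1.2 -0.7]
 [ 0.9 -1.1]
 [-0.8  0.3]
 [ 0.3  1.1]
 [ 0.1  0.5]
 [-2.  -0.9]
 [ 0.3  0.3]
 [-1.  -0.2]
 [-2.8 -0.3]
 [-0.8  0.9]]
[[ 9.23330044e-01 -1.85801454e-01 -3.36064652e-01]
 [ 1.74596255e-01  9.82587309e-01 -6.35478398e-02]
 [ 3.42020143e-01  6.93889390e-18  9.39692621e-01]]
grip neutral [0.45512097 0.05900324 0.1687434 ]
```

```bash
cat >> h.py <<'E'
Q=[0.4733,0.0624,0.187]
def delta(zout,th,dx=0,dy=0,cmd=None):
    """shift (cm, tool axes now) and rotvec (tool) from the measured pose to the TCP zout above face, turned th"""
    from workcell import telemetry
    s=telemetry.observe(); p=np.array(s['tool_pos']); A=R.from_rotvec(s['eef_rot'])
    o,M=dial(Q); D=R.from_matrix(M)*R.from_euler('z',th)*R.from_euler('x',np.pi)
    # tool x = dial x, tool y=-dial y ; choose the half turn nearer to now
    c=[D,D*R.from_euler('z',np.pi)]; D=min(c,key=lambda d:(A.inv()*d).magnitude())
    t=o+M@[dx,dy,zout]
    rel=M.T@(p-o); th_now=(R.from_matrix(M).inv()*A).as_matrix()[:,1]
    print('clock',round(s['clock'],2),'j',np.round(s['joint_pos'],3))
    print('in dial frame mm',np.round(rel*1e3,1),'turn',np.round(np.arctan2(th_now[1],th_now[0])-np.pi/2,3),'F dial',np.round(M.T@s['contact_force'],1),'M',np.round(M.T@s['torque'],2),'grip',s['grip_width'],s['grip_force'])
    print('shift cm',np.round(A.inv().apply(t-p)*100,2),'(after turn)',np.round(D.inv().apply(t-p)*100,2),'rotvec',np.round((A.inv()*D).as_rotvec(),3))
E
python3 -c "
from h import *
delta(.193,0)"
```

```text
clock 0.15 j [1.205 0.049 0.098 1.622 0.    1.443]
in dial frame mm [-181.5  504.7  262.9] turn -0.401 F dial [-0.2 -0.3 -0.8] M [-0.02 -0.03 -0.03] grip 0.08585815646577008 0.0
shift cm [-38.52 -37.97   0.42] (after turn) [-18.15 -50.47   6.99] rotvec [-0.076 -0.344 -0.42 ]
```

>>> move_arm(
  targets=[
    [[-4.3,-4.2,0,0,0,0,8.5],[-4.3,-4.2,0,0,0,0,8.5],[-4.3,-4.2,0,0,0,0,8.5],[-4.3,-4.2,0,0,0,0,8.5],[-4.3,-4.2,0,0,0,0,8.5],[-4.3,-4.2,0,0,0,0,8.5],[-4.3,-4.2,0,0,0,0,8.5],[-4.3,-4.2,0,0,0,0,8.5]],
  ],
)

```text
clock: 1.15
tool_pos: [0.3794, 0.1008, 0.3038]
eef_rot: [0.373, 3.119, 0.001]
contact_force: [1.5, 0.2, -0.1]
grip_width: 0.0853
grip_force: 0.0
```

>>> move_arm(
  targets=[
    [[-4.1,-4.2,0.4,-0.019,-0.086,-0.105,6],[0,0,0,-0.019,-0.086,-0.105,6],[0,0,0,-0.019,-0.086,-0.105,6],[0,0,0,-0.019,-0.086,-0.105,6],[0,0,0,0,0,0,6]],
  ],
)

```text
clock: 1.78
tool_pos: [0.4077, 0.0519, 0.2992]
eef_rot: [-0.257, 2.782, 0.048]
contact_force: [-0.1, -0.4, 0.4]
grip_width: 0.0599
grip_force: 0.0
```

```bash
python3 -c "
from h import *
delta(.193,0)
from workcell import imaging
import cv2
for n in ('wrist','top'):
    p=imaging.snapshot(n); np.savez(f'pics/{n}1.npz',**p); im=p['pixels'][:,:,::-1]
    cv2.imwrite(f'pics/{n}1.png',im)
"
```

```text
clock 1.77 j [-0.095 -0.582 -0.455  1.362  0.096 -0.263]
in dial frame mm [ -0.4   1.8 193. ] turn -0.003 F dial [-0.1 -0.4  0.4] M [-0.03  0.34 -0.04] grip 0.059888992714387954 0.0
shift cm [-0.04 -0.18 -0.  ] (after turn) [-0.04 -0.18 -0.  ] rotvec [ 0.001 -0.    -0.003]
```

View pics/wrist1.png

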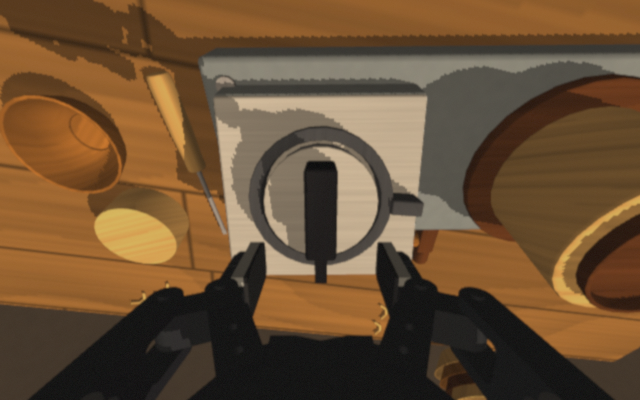

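The wrist view shows the bar between columns 304 and 337, its near end at row 170, nose tip at (320,283), the lug at (405,205), and the face's near corners at (215,95) and (426,95). I'll refine the fit with this picture.

```bash
cat >> fit.py <<'E'
W=cam('wrist1')
wp=np.array([[304.5,170],[337,170],[216,95],[426,95],[229,275]])
wo=np.array([[-38,-12,73],[-38,12,73],[-90,-95,0],[-90,95,0],[90,-95,0]])/1e3
def res2(q):
    o,M=dial(q); return proj(W,o+wo@M.T)-wp
print('wrist res at fit',np.round(res2(s.x),1).tolist())
s2=least_squares(lambda q:np.r_[res(q).ravel(),2*res2(q).ravel()],s.x,loss='soft_l1')
print(s2.x,np.round(res2(s2.x),1).tolist())
o,M=dial(s2.x)
for a in(1.2,1.3,1.4,1.5,1.6,1.7):
    r=np.array([np.cos(a),np.sin(a),0]);t=np.array([-r[1],r[0],0])
    print(a,np.round(proj(W,o+(np.array([.09*r-.007*t,.09*r+.007*t])+[0,0,.03])@M.T),0).tolist())
E
python3 fit.py|tail -8; python3 - <<'E'
import cv2
im=cv2.imread('pics/wrist1.png')[110:290,230:440]
cv2.imwrite('pics/wc.png',cv2.resize(im,None,fx=3.3,fy=3.3,interpolation=cv2.INTER_CUBIC))
E
```

```text
wrist res at fit [[-3.5, -0.0], [-0.8, -0.2], [-5.6, 1.0], [1.0, 0.3], [1.2, 1.2]]
[0.47314826 0.06260458 0.17828583 1.5306717 ] [[-2.5, -0.3], [0.2, -0.1], [-4.8, -0.0], [1.8, 1.1], [0.5, 0.7]]
1.2 [[409.0, 245.0], [416.0, 232.0]]
1.3 [[413.0, 237.0], [419.0, 223.0]]
1.4 [[417.0, 228.0], [422.0, 213.0]]
1.5 [[420.0, 218.0], [423.0, 203.0]]
1.6 [[422.0, 209.0], [424.0, 193.0]]
1.7 [[424.0, 199.0], [423.0, 183.0]]
```

View pics/wc.png

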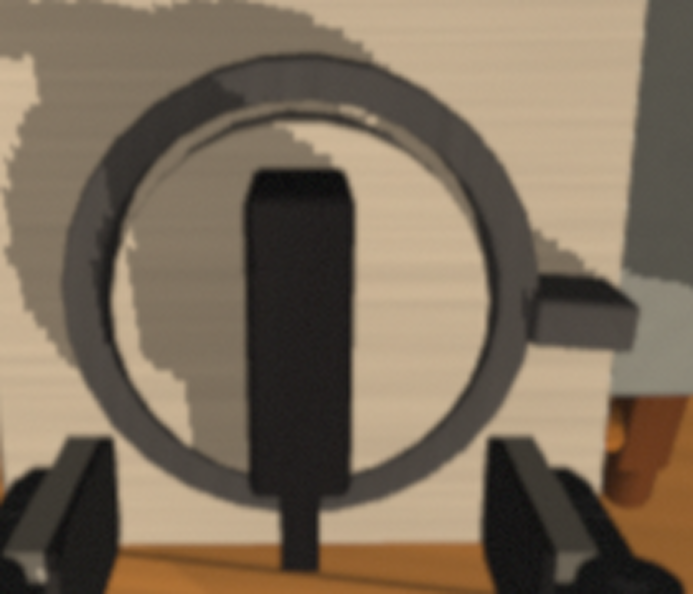

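Crop: lug outer top corners at full-frame (423,204) and (421,215), so the lug is at about 1.52 rad. Next I centre the tool and descend over the bar.

```bash
sed -i 's/^Q=.*/Q=[0.4731,0.0626,0.180]/' h.py; python3 -c "
from h import *
delta(.112,0)"
```

```text
clock 1.88 j [-0.094 -0.578 -0.452  1.362  0.096 -0.262]
in dial frame mm [  0.8   1.2 193.2] turn 0.004 F dial [-0.7  0.6 -0. ] M [ 0.02  0.35 -0.01] grip 0.06008243428861943 0.0
shift cm [ 0.08 -0.15  8.12] (after turn) [ 0.08 -0.12  8.12] rotvec [ 0.004 -0.     0.004]
```

>>> move_arm(
  targets=[
    [[0,-0.1,1.6,0,0,0,5],[0,0,1.6,0,0,0,5],[0,0,1.6,0,0,0,5],[0,0,1.6,0,0,0,5],[0,0,1.7,0,0,0,5],[0,0,0,0,0,0,5]],
  ],
)

```text
clock: 2.62
tool_pos: [0.4353, 0.0567, 0.2211]
eef_rot: [-0.261, 2.786, 0.05]
contact_force: [-0.2, 0.8, -0.2]
grip_width: 0.0501
grip_force: 0.0
```

>>> move_arm(
  targets=[
    [[0,0,0,0,0,0,2],[0,0,0,0,0,0,2],[0,0,0,0,0,0,2],[0,0,0,0,0,0,2]],
  ],
)

```text
clock: 3.12
tool_pos: [0.4364, 0.0568, 0.2247]
eef_rot: [-0.261, 2.78, 0.05]
contact_force: [-1.8, 2.7, 2.7]
grip_width: 0.023
grip_force: 59.2
```

```bash
python3 -c "
from h import *
delta(.112,0)"
```

```text
clock 3.12 j [-0.074 -0.517 -0.566  1.183  0.091 -0.246]
in dial frame mm [  1.6   0.8 112.9] turn 0.006 F dial [-0.3  3.   3. ] M [0.47 0.42 0.02] grip 0.023020709845397135 59.246083279140294
shift cm [ 0.16 -0.08  0.09] (after turn) [ 0.16 -0.08  0.09] rotvec [0.005 0.002 0.006]
```

>>> move_arm(
  targets=[
    [[0,0,-0.5,0,0,0,2],[0,0,-0.4,0,0,0,2],[0,0,-0.4,0,0,0,2],[0,0,0,0,0,0,2],[0,0,0,0,0,0,2]],
  ],
)

```text
clock: 3.75
tool_pos: [0.4328, 0.056, 0.2346]
eef_rot: [-0.261, 2.78, 0.05]
contact_force: [8.5, 4.3, -8.6]
grip_width: 0.0231
grip_force: 59.2
```

```bash
python3 -c "
from h import *
delta(.125,0)"
```

```text
clock 3.75 j [-0.078 -0.528 -0.553  1.207  0.093 -0.249]
in dial frame mm [  1.5   0.7 123.5] turn 0.006 F dial [  5.6   2.7 -11.1] M [ 0.32 -0.86 -0.02] grip 0.023116525340984417 59.21857316046953
shift cm [ 0.15 -0.07 -0.15] (after turn) [ 0.15 -0.07 -0.15] rotvec [0.005 0.002 0.006]
```

>>> move_arm(
  targets=[
    [[0,0,-0.3,0,0,0,2],[0,0,0,0,0,0,2],[0,0,0,0,0,-0.08,2],[0,0,0,0,0,-0.08,2],[0,0,0,0,0,-0.08,2],[0,0,0,0,0,0,2]],
  ],
)

```text
clock: 4.5
tool_pos: [0.4317, 0.0563, 0.2372]
eef_rot: [-0.593, 2.727, -0.007]
contact_force: [9.4, 4.4, -8.7]
grip_width: 0.023
grip_force: 59.2
```

```bash
python3 -c "
from h import *
delta(.126,0.24)"
```

```text
clock 4.5 j [-0.078 -0.53  -0.549  1.214  0.095 -0.49 ]
in dial frame mm [  1.4   1.2 126.3] turn 0.247 F dial [  6.4   2.6 -11.6] M [ 0.61 -0.91  0.04] grip 0.022994739377140427 59.23120002262294
shift cm [ 0.17 -0.08  0.03] (after turn) [ 0.17 -0.08  0.03] rotvec [0.006 0.003 0.007]
```

>>> move_arm(
  targets=[
    [[0,0,0,0,0,-0.11,2],[0,0,0,0,0,-0.11,2],[0,0,0,0,0,-0.11,2],[0,0,0,0,0,-0.11,2],[0,0,0,0,0,-0.11,2],[0,0,0,0,0,-0.11,2],[0,0,0,0,0,-0.1,2],[0,0,0,0,0,0,2]],
  ],
)

```text
clock: 5.5
tool_pos: [0.4308, 0.0575, 0.2363]
eef_rot: [-1.576, 2.329, -0.185]
contact_force: [7.5, 8.1, -9.9]
grip_width: 0.023
grip_force: 59.3
```

>>> move_arm(
  targets=[
    [[0,0,0.5,0,0,0,2],[0,0,0.5,0,0,0,2],[0,0,0.3,0,0,0,2],[0,0,0,0,0,0,2],[0,0,0,0,0,0,2]],
  ],
)

```text
clock: 6.12
tool_pos: [0.435, 0.0584, 0.2247]
eef_rot: [-1.575, 2.329, -0.185]
contact_force: [4.8, 8.6, -7.0]
grip_width: 0.0233
grip_force: 60.1
```

```bash
python3 -c "
from h import *
delta(.113,1.0)"
```

```text
clock 6.12 j [-0.074 -0.518 -0.566  1.187  0.097 -1.246]
in dial frame mm [  0.5   2.7 113.4] turn 1.007 F dial [ 3.5  7.6 -8.7] M [ 1.31 -0.53  0.08] grip 0.023312818228680032 60.05359236616641
shift cm [ 0.25 -0.1   0.03] (after turn) [ 0.25 -0.1   0.04] rotvec [0.006 0.009 0.007]
```

>>> move_arm(
  targets=[
    [[0,0,0,0,0,0,2.6],[0,0,0,0,0,0,2.6],[0,0,0,0,0,0,2.6],[0,0,0,0,0,0,2.6]],
  ],
)

```text
clock: 6.62
tool_pos: [0.4345, 0.0562, 0.2259]
eef_rot: [-1.574, 2.334, -0.193]
contact_force: [-3.3, 1.0, -2.2]
grip_width: 0.0259
grip_force: 1.9
```

```bash
cat > w.py <<'E'
import sys,cv2
from h import *
delta(.113,1.0)
from workcell import imaging
p=imaging.snapshot('wrist'); np.savez(f'pics/{sys.argv[1]}.npz',**p)
cv2.imwrite(f'pics/{sys.argv[1]}.png',p['pixels'][:,:,::-1])
E
python3 w.py rel
```

```text
clock 6.62 j [-0.075 -0.519 -0.564  1.19   0.09  -1.246]
in dial frame mm [  0.2   0.6 114.8] turn 1.006 F dial [-3.6  1.5 -1. ] M [0.47 1.   0.01] grip 0.025914537261459026 1.8786084651947021
shift cm [ 0.06 -0.02  0.18] (after turn) [ 0.06 -0.02  0.18] rotvec [0.004 0.003 0.006]
```

View pics/rel.png

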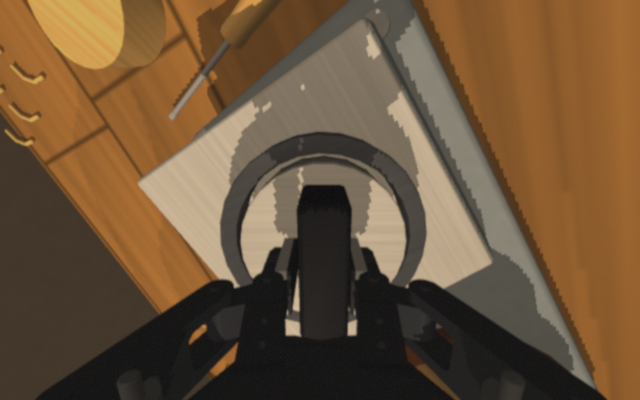

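The bar (columns 303–350) sits between the fingers, turned about 1 rad, with the knob seated on the track. One pad still leans on it lightly, so I'll re-centre and then sweep slowly, feeling for the notch.

>>> move_arm(
  targets=[
    [[0,-0.08,0,0,0,0,2.7],[0,0,0,0,0,-0.04,2.7],[0,0,0,0,0,-0.04,2.7],[0,0,0,0,0,-0.04,2.7],[0,0,0,0,0,-0.04,2.7],[0,0,0,0,0,-0.04,2.7],[0,0,0,0,0,0,2.7]],
  ],
)

```text
clock: 7.55
tool_pos: [0.4347, 0.0574, 0.2259]
eef_rot: [-1.807, 2.172, -0.232]
contact_force: [-5.4, 5.8, -1.9]
grip_width: 0.0268
grip_force: 3.6
```

```bash
python3 w.py s1
```

```text
clock 7.55 j [-0.075 -0.517 -0.562  1.191  0.095 -1.447]
in dial frame mm [  0.5   1.8 114.6] turn 1.206 F dial [-4.7  6.7 -0.3] M [ 1.38  1.33 -0.14] grip 0.02675202054660121 3.6187800669949866
shift cm [ 0.19 -0.02  0.16] (after turn) [ 0.18 -0.05  0.16] rotvec [0.006 0.007 0.206]
```

>>> move_arm(
  targets=[
    [[0,0,0,0,0,-0.04,2.7],[0,0,0,0,0,-0.04,2.7],[0,0,0,0,0,0,2.7]],
  ],
)

```text
clock: 7.98
tool_pos: [0.4346, 0.0575, 0.2258]
eef_rot: [-1.896, 2.102, -0.249]
contact_force: [-5.4, 6.4, -2.6]
grip_width: 0.0272
grip_force: 3.5
```

```bash
python3 w.py s2
```

```text
clock 7.97 j [-0.075 -0.517 -0.562  1.192  0.095 -1.527]
in dial frame mm [  0.4   1.9 114.6] turn 1.286 F dial [-4.8  7.2 -1. ] M [ 1.47  1.35 -0.12] grip 0.02719133872226091 3.543940644176899
shift cm [ 0.19 -0.01  0.16] (after turn) [ 0.18 -0.06  0.16] rotvec [0.006 0.008 0.286]
```

>>> move_arm(
  targets=[
    [[0,-0.1,0,0,0,0,2.7],[0,0,0,0,0,0,2.7]],
  ],
)

```text
clock: 8.28
tool_pos: [0.4349, 0.0573, 0.2258]
eef_rot: [-1.897, 2.104, -0.248]
contact_force: [-7.5, 5.2, -0.9]
grip_width: 0.0271
grip_force: 4.3
```

```bash
python3 w.py s3;  python3 - <<'E'
import cv2,numpy as np
a=[cv2.imread(f'pics/{n}.png')[110:350,200:440] for n in('rel','s1','s3')]
cv2.imwrite('pics/cmp.png',np.hstack(a))
E
```

```text
clock 8.28 j [-0.075 -0.515 -0.56   1.193  0.095 -1.527]
in dial frame mm [  0.7   1.7 114.5] turn 1.286 F dial [-6.4  6.4  1.3] M [ 1.47  1.68 -0.16] grip 0.027056985462597476 4.3400168474181555
shift cm [0.18 0.02 0.14] (after turn) [ 0.18 -0.03  0.15] rotvec [0.008 0.007 0.286]
```

View pics/cmp.png

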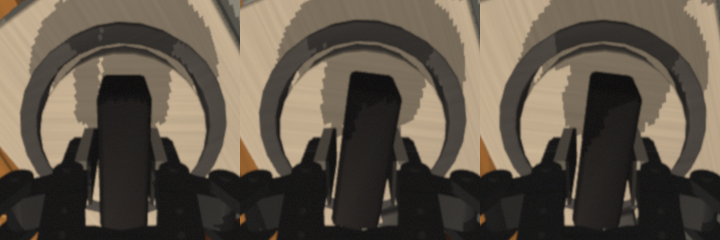

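The bar lags the fingers by about 0.12 rad and hasn't dropped. My lateral nudge had the wrong sign, so I'll correct it.

>>> move_arm(
  targets=[
    [[0,0.3,0,0,0,0,2.7],[0,0,0,0,0,0,2.7]],
  ],
)

```text
clock: 8.57
tool_pos: [0.4338, 0.0567, 0.2261]
eef_rot: [-1.895, 2.102, -0.256]
contact_force: [-3.2, 3.2, -2.3]
grip_width: 0.0273
grip_force: 2.4
```

```bash
python3 w.py s4
```

```text
clock 8.57 j [-0.075 -0.523 -0.566  1.19   0.092 -1.527]
in dial frame mm [ -0.4   1.2 115.2] turn 1.286 F dial [-3.2  3.8 -1.2] M [ 0.88  1.01 -0.1 ] grip 0.027282275996829627 2.3836590954596204
shift cm [ 0.11 -0.07  0.22] (after turn) [ 0.08 -0.1   0.22] rotvec [0.002 0.005 0.286]
```

>>> move_arm(
  targets=[
    [[0.1,0.2,0,0,0,0,2.7],[0,0,0,0,0,-0.04,2.7],[0,0,0,0,0,-0.04,2.7],[0,0,0,0,0,0,2.7]],
  ],
)

```text
clock: 9.12
tool_pos: [0.4328, 0.0549, 0.2262]
eef_rot: [-1.98, 2.03, -0.279]
contact_force: [-1.5, 1.4, -0.7]
grip_width: 0.0273
grip_force: 0.8
```

```bash
python3 w.py s5
```

```text
clock 9.12 j [-0.079 -0.529 -0.57   1.19   0.09  -1.609]
in dial frame mm [ -1.6  -0.4 115.7] turn 1.365 F dial [-1.4  1.7 -0.2] M [0.23 0.62 0.02] grip 0.027252879214235276 0.7968898653052747
shift cm [-0.07 -0.15  0.27] (after turn) [-0.12 -0.11  0.27] rotvec [-0.001  0.003  0.365]
```

>>> move_arm(
  targets=[
    [[0,0,0,0,0,-0.04,2.7],[0,0,0,0,0,-0.04,2.7],[0,0,0,0,0,0,2.7]],
  ],
)

```text
clock: 9.55
tool_pos: [0.4329, 0.0548, 0.2265]
eef_rot: [-2.063, 1.954, -0.297]
contact_force: [-0.1, 0.3, -0.0]
grip_width: 0.0269
grip_force: 0.2
```

```bash
python3 w.py s6
```

```text
clock 9.55 j [-0.079 -0.529 -0.57   1.19   0.09  -1.689]
in dial frame mm [ -1.3  -0.5 116. ] turn 1.445 F dial [-0.1  0.3  0. ] M [0.01 0.42 0.05] grip 0.026874479554261876 0.16330817830748856
shift cm [-0.07 -0.12  0.3 ] (after turn) [-0.12 -0.08  0.3 ] rotvec [-0.002  0.003  0.445]
```

>>> move_arm(
  targets=[
    [[0,0,0,0,0,-0.04,2.7],[0,0,0,0,0,-0.04,2.7],[0,0,0,0,0,0,2.7]],
  ],
)

```text
clock: 9.98
tool_pos: [0.4326, 0.0551, 0.2263]
eef_rot: [-2.145, 1.874, -0.312]
contact_force: [-0.4, 0.1, 1.4]
grip_width: 0.0268
grip_force: 1.6
```

```bash
python3 w.py s7;  python3 - <<'E'
import cv2,numpy as np
a=[cv2.imread(f'pics/{n}.png')[110:350,220:420] for n in('s4','s5','s6','s7')]
cv2.imwrite('pics/cmp2.png',np.hstack(a))
E
```

```text
clock 9.97 j [-0.079 -0.529 -0.57   1.19   0.091 -1.768]
in dial frame mm [-1.600e+00 -1.000e-01  1.158e+02] turn 1.525 F dial [0.2 0.2 1.4] M [-0.04  0.31 -0.04] grip 0.0268493879441994 1.6023907234193757
shift cm [-0.02 -0.16  0.28] (after turn) [-0.1  -0.13  0.28] rotvec [-0.001  0.004  0.525]
```

>>> move_arm(
  targets=[
    [[0,0,0,0,0,-0.04,2.7],[0,0,0,0,0,-0.04,2.7],[0,0,0,0,0,0,2.7]],
  ],
)

```text
clock: 10.4
tool_pos: [0.4327, 0.0552, 0.2263]
eef_rot: [-2.224, 1.791, -0.328]
contact_force: [-0.1, -0.2, 2.3]
grip_width: 0.0269
grip_force: 1.7
```

```bash
python3 w.py s8
```

```text
clock 10.4 j [-0.079 -0.529 -0.57   1.19   0.091 -1.848]
in dial frame mm [-1.600e+00 -1.000e-01  1.158e+02] turn -4.678 F dial [ 0.7 -0.2  2.2] M [-0.12  0.22 -0.05] grip 0.026858765578164974 1.6926153068197891
shift cm [-0.   -0.16  0.28] (after turn) [-0.09 -0.13  0.28] rotvec [-0.002  0.004  0.605]
```

>>> move_arm(
  targets=[
    [[0,0,0,0,0,-0.04,2.7],[0,0,0,0,0,-0.04,2.7],[0,0,0,0,0,0,2.7]],
  ],
)

```text
clock: 10.82
tool_pos: [0.4327, 0.0552, 0.2263]
eef_rot: [-2.299, 1.705, -0.344]
contact_force: [0.1, -1.6, 2.1]
grip_width: 0.0272
grip_force: 3.3
```

```bash
python3 w.py s9;  python3 - <<'E'
import cv2,numpy as np
a=[cv2.imread(f'pics/{n}.png')[110:350,220:420] for n in('s4','s7','s8','s9')]
cv2.imwrite('pics/cmp2.png',np.hstack(a))
E
```

```text
clock 10.82 j [-0.079 -0.529 -0.57   1.19   0.091 -1.928]
in dial frame mm [ -1.5  -0.  115.8] turn -4.598 F dial [ 0.6 -1.6  2. ] M [-0.21  0.07 -0.13] grip 0.027151970132724974 3.3458234346471727
shift cm [ 0.01 -0.15  0.28] (after turn) [-0.08 -0.12  0.28] rotvec [-0.002  0.004  0.685]
```

View pics/cmp2.png

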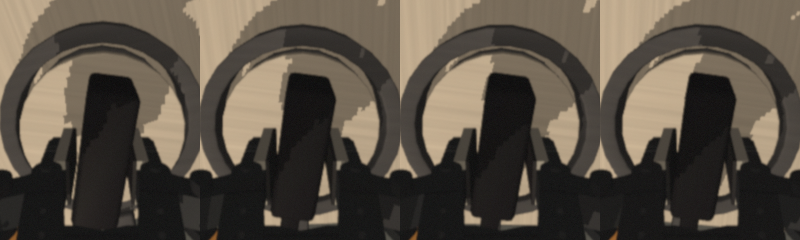

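```bash
cat > bar.py <<'E'
import sys,cv2
from h import *
def bar(n):
    g=cv2.cvtColor(cv2.imread(f'pics/{n}.png'),cv2.COLOR_BGR2GRAY).astype(float)
    L=[];Rr=[]
    for r in range(205,234):
        m=g[r,270:385]<52; c=325-270
        k=c
        while m[k]: k-=1
        l=k+(g[r,270+k]-0); L.append(k+270+ (52-g[r,270+k+1])/(g[r,270+k]-g[r,271+k])*-1+1)
        k=c
        while m[k]: k+=1
        Rr.append(k+270-1+(52-g[r,269+k])/(g[r,270+k]-g[r,269+k]))
    y=np.arange(205,234); a=np.polyfit(y-220,L,1); b=np.polyfit(y-220,Rr,1)
    col=g[175:215,325]; 
    print(n,'slopes',np.round([a[0],b[0]],3),'mid',round((a[1]+b[1])/2,1),'width',round(b[1]-a[1],2),'top row',175+int(np.argmax(col<52)))
for n in sys.argv[1:]: 
    try: bar(n)
    except Exception as e: print(n,e)
E
python3 bar.py rel s1 s2 s3 s4 s5 s6 s7 s8 s9
```

```text
rel slopes [ 0.015 -0.015] mid 323.8 width 53.15 top row 185
s1 slopes [-0.129 -0.144] mid 332.1 width 53.64 top row 183
s2 slopes [-0.127 -0.141] mid 332.0 width 53.64 top row 183
s3 slopes [-0.123 -0.135] mid 332.4 width 53.6 top row 183
s4 slopes [-0.124 -0.11 ] mid 331.0 width 53.24 top row 184
s5 slopes [-0.119 -0.027] mid 329.0 width 52.22 top row 188
s6 slopes [-0.058 -0.107] mid 326.9 width 49.37 top row 185
s7 slopes [-0.101 -0.148] mid 328.5 width 49.51 top row 184
s8 slopes [-0.111 -0.148] mid 328.4 width 49.42 top row 184
s9 slopes [-0.131 -0.154] mid 328.7 width 49.34 top row 184
```

The bar's apparent width fell from 53 to 49 px between s5 and s6. At this camera distance that is an 8 mm drop, so the knob appears to be in the notch. I'll turn slightly further to check that it is held.

>>> move_arm(
  targets=[
    [[0,0,0,0,0,-0.04,2.7],[0,0,0,0,0,-0.04,2.7],[0,0,0,0,0,0,2.7]],
  ],
)

```text
clock: 11.25
tool_pos: [0.433, 0.055, 0.2265]
eef_rot: [-2.369, 1.62, -0.361]
contact_force: [2.5, -1.4, 2.7]
grip_width: 0.0271
grip_force: 28.3
```

```bash
python3 w.py s10; python3 bar.py s10
```

```text
clock 11.25 j [-0.079 -0.529 -0.57   1.189  0.091 -2.006]
in dial frame mm [ -1.2  -0.3 115.9] turn -4.521 F dial [ 3.  -1.9  1.8] M [-0.38 -0.28 -1.14] grip 0.027074169548429047 28.336568211670965
shift cm [-0.01 -0.12  0.29] (after turn) [-0.09 -0.08  0.29] rotvec [-0.003  0.003  0.762]
s10 slopes [-0.191 -0.174] mid 331.7 width 50.54 top row 184
```

The torque jumped to 1.1 N m and the lag grew, so the notch holds it. I'll back off, open and withdraw.

>>> move_arm(
  targets=[
    [[0,0,0,0,0,0.07,2.8],[0,0,0,0,0,0.07,3.2],[0,0,0,0,0,0,5],[0,0,0,0,0,0,5],[0,0,-1.5,0,0,0,5],[0,0,-4,0,0,0,5],[0,0,-4,0,0,0,5],[0,0,0,0,0,0,5]],
  ],
)

```text
clock: 12.3
tool_pos: [0.401, 0.049, 0.3204]
eef_rot: [-2.241, 1.765, -0.341]
contact_force: [1.4, -0.0, 0.1]
grip_width: 0.0497
grip_force: 0.0
```

```bash
python3 w.py end; python3 - <<'E'
from workcell import imaging
import cv2,numpy as np
s=imaging.snapshot('scene')['pixels'][:,:,::-1]; s0=cv2.imread('pics/scene0.png'); w=cv2.imread('pics/end.png')
f=lambda i,k:cv2.resize(i,(400,300),interpolation=cv2.INTER_CUBIC)
top=np.hstack([f(s[120:210,320:440],3),f(s0[120:210,320:440],3)]); bot=np.hstack([f(w[60:330,140:500],1),f(s[100:310,180:500],1)])
cv2.imwrite('pics/final.png',np.vstack([top,bot]))
E
```

```text
clock 12.3 j [-0.106 -0.599 -0.424  1.401  0.101 -1.896]
in dial frame mm [  0.3  -0.5 215.3] turn -4.656 F dial [ 1.3 -0.3 -0.4] M [0.02 0.29 0.06] grip 0.049658941722700904 0.0
shift cm [-0.04  0.13 10.23] (after turn) [-0.02  0.05 10.23] rotvec [-0.009  0.004  0.627]
```

View pics/final.png

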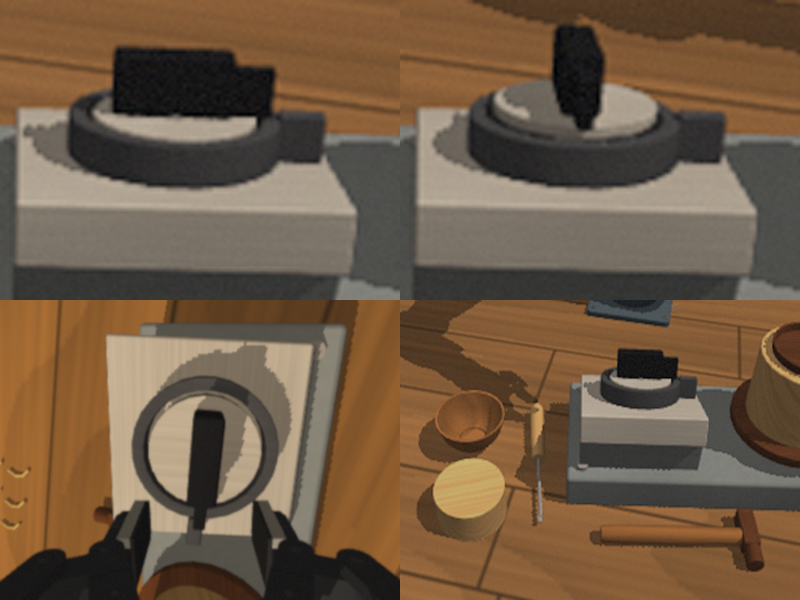

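The final picture shows the pointer at the lug (upper left, nose at about (265,95)). The skirt is down level with the bezel ring, where in neutral it stood proud. The bystanders haven't moved and the gripper is clear.

```bash
python3 -c "
from workcell import bot
print(bot.close_job())"
```

```text
the job is handed in; nothing more can be done
None
```

The selector knob is home in its gear notch next to the lug, with the skirt about flush with the bezel ring; I let go of it, the bystanders weren't touched, and the job was handed in at about 12 s on the robot's clock.

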